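# Set a strip guide's clearance with a feeler gauge

## Task

Take the orange-handled feeler gauge from its holder, stand it fully down in the gap of the strip guide and let go. Push the blue guide block up by its lug until its brass liner lightly nips the gauge blade; then draw the gauge up about 12 mm to feel the drag, which should be about 4.5 N (3 to 6 N), adjusting the block if it is not. Press the gauge fully down again and leave it standing there nipped at that drag, never squeezing it hard and without disturbing the bottles.

Things in the scene. Friction and masses are not known exactly. Their poses are not given: they have to be found in the camera images.
- gauge_grip (a point): Centre of the orange handle of the loose feeler gauge (120 g): handle 34 mm along its x, 18 mm along y, 50 mm tall; z up, away from the blade. Starts upright in its holder. Can be gripped across x (34 mm) or y (18 mm); a grip across x, along the gap, does not force it sideways in the gap.
- gauge: The same feeler gauge; origin 34 mm below gauge_grip, in the middle of the underside of its aluminium collar (34 x 44 x 8 mm in x, y, z). From there a steel blade 30 mm wide (x) and 6 mm thick (y) reaches 40 mm down, 3 mm thick at its last 3 mm.
- gauge_holder: Grey plastic holder, fixed: block 60 x 60 x 50 mm high on an 80 x 90 mm foot, with an open slot 14 mm wide (y) and 40 mm long (x) for the gauge blade; the gauge's collar rests on its top. Origin: centre of the underside; the gauge's x and y start along the holder's, within 0.04 rad.
- fence_edge (a point): Strip guide, fixed: middle of the upper edge of its steel fence's gap face, 58 mm above the bench. x along the gap (fence 80 mm long), y square across the gap from the fence to the blue guide block, z up. The gap is 46 mm deep. With the gauge fully down its collar rests on the fence top, gauge_grip 34 mm above this point.
- strip_guide: The whole strip guide: grey base 130 x 250 mm, 12 mm thick; axes as fence_edge. The gap between fence and brass liner is 12 to 23 mm wide at the start, so a blade lowered with its middle 6 mm from the fence face is clear on both sides. Guide block top 1 mm, liner top 1.5 mm lower than the fence top.
- guide_block (a joint): Position of the blue guide block (80 x 95 x 43 mm), 0 to 0.030 m, growing towards the fence (-y of fence_edge); its front face is 34 mm from the fence at 0. Its brass liner stands out 5 to 10 mm from that face, unmeasured and differing by start; it is sprung (4 N per mm), gives 4 mm, then is solid. The block slides with about 10 N friction and stays where left.
- lug (a point): Centre of the black upright lug on the guide block, by which it is pushed or pulled: 22 mm (x) x 16 mm (y) x 50 mm tall, on the block's top 75 mm behind its front face, 24 mm above fence_edge. Axes as fence_edge. The drag on the gauge is about 0.9 times (0.7 to 1.4) the liner's nip force; the gauge's own weight of 1.2 N is not part of the drag.
- flux_bottle: White bottle with a red cap, 46 mm across, 116 mm tall, a bystander; origin at the centre of its underside.
- oil_small: Dark blue bottle with a black cap, 40 mm across, 100 mm tall, a bystander; origin at the centre of its underside.
Not all that is in view belongs to the job. Of the things like the gauge, leave any that is purple; of the rest the larger one is meant.

How it is judged:
By the outcome, as a careful person would: the job done as asked, in the order asked, and still so for the second after the job is handed in, with the robot touching nothing.
It also fails if it takes over 72 s, if anything falls off the work surface, if the arm or the gripper's body presses on something with over 40 N, if the wrist force passes 120 N, or if a joint passes its speed limit or range.

## Robot

A 7-joint arm with a two-finger parallel gripper is mounted at the origin on a cart in front of the work surface, level with it; the furniture and walls round the work are solid. World frame = base frame: x ahead of the robot, y to its left, z up, the work surface at z = 0. Lengths are in m, angles in rad, forces in N, time in s.
With the tool pointing down it reaches from about 0.4 to 0.9 m from the base axis. Payload 5.5 kg.
Tool frame: the origin (TCP) lies midway between the tips of the shut fingers; the grasp point (between the pads) lies 19 mm behind it (manip.grip_depth is the distance from the TCP to the grasp point, in m); z points along the fingers, x is the direction in which the jaws open and shut, and the axes are right-handed (so a half turn about z gives the same grasp; the last joint's range is limited). The gripper opens to 92 mm and grips with 3 to 60 N. Pads are 19 mm wide; open, the fingers measure 130 mm over their backs; the gripper's body (75 mm by 190 mm) begins 47 mm behind the grasp point.
Start: joints at [1.594, 0.501, -0.427, 1.55, 0.221, 1.138, -0.21], TCP at [0.154, -0.631, 0.227] pointing down, gripper open.
Joint ranges: [-2.88, 2.88], [-0.31, 2.03], [-1.54, 1.56], [0.2, 2.42], [-1.41, 4.55], [0.19, 2.02], [-2.57, 2.57]. Speed limits (rad/s): [2.57, 2.57, 3.14, 3.14, 3.14, 3.14, 3.14].

## Interface

Orientations are given as a unit quaternion [x, y, z, w].
In Python, from bench import manip, effector, viewer gives the robot as it stands. Calls block until the motion is done:
- manip.move_pose(position, orientation): joint-space move of the TCP to a pose.
- manip.servo_line(position, ori=None, vel=0.15): straight line of the TCP; ori=None keeps the orientation; vel is the mean speed in m/s.
- manip.movej(angles): joint-space move.
- effector.open_jaws() and effector.close(f_grip=None): open the fingers fully, or close them until they stop; f_grip is the grip in N (None keeps the last).
- manip.sleep(seconds).
- manip.solve_ik(position, orientation): joint angles nearest the present ones, or None.
- viewer.get_image(name): name is "scene" or "top"; returns the picture (480x640x3 uint8, red, green, blue); there is no depth.
- viewer.get_calibration(name): a dict with "vfov" (degrees; the focal length in pixels is half the picture's height over the tangent of half this angle, whatever the lens; pixels are square), "cx", "cy" (the principal point, pixels), "eye" and "attitude" of the camera in the world. Camera axes: x right, y down, z forward; pixel columns grow to the right and rows downward; lengths in m; the calibration is good to about 2 mm. A picture is of the moment at which its call begins. get_calibration takes no time and is no camera call.
A pose or a line that the arm cannot do raises manip.PlanningError and nothing moves.
- manip.hand_in(): hands the job in, once; it reports no verdict.
Readings, each from a call of its own:
- manip.current_clock(): time.
- manip.current_q(): joint angles.
- manip.current_joint_velocities(): joint speeds.
- manip.current_tau(): joint torques, N m.
- manip.current_tool_pos(): TCP position.
- manip.current_tcp_rot(): TCP orientation.
- manip.current_force(): force on the tool from outside, world axes, zero at the start.
- manip.current_wrist_torque(): the same for the moment, N m.
- manip.current_finger_gap(): finger opening in m.
Only numpy, scipy, OpenCV 4.12 (cv2) and the standard library are available. Lean on these libraries where they do the work, as an engineer would, in place of code of your own. Each camera call takes 0.05 s, during which the arm holds its last target. There are 200 camera calls.

## Working session

There is one attempt and no reset: what is moved stays moved. The work goes in short steps, each a Python script; the robot and the scene stay as the last script left them, time stands still between calls to the robot, and variables do not carry over. Pictures are saved under pics/ and viewed, about 8 in all and at most 12, crops included, and the job is handed in when it is done.

```bash
ls; mkdir -p pics
python3 - <<'E'
from bench import manip, effector, viewer
import cv2
for n in("scene","top"):
    im=viewer.get_image(n); cv2.imwrite(f"pics/{n}0.png",im[:,:,::-1]); print(n,viewer.get_calibration(n))
print(manip.current_clock(),manip.current_tool_pos(),manip.current_tcp_rot(),manip.grip_depth,manip.current_force())
E
```

```text
pics
scene {'vfov': 48.6181239441565, 'cx': 321.34829537694685, 'cy': 242.84444741353968, 'eye': array([0.1201426 , 0.51153463, 0.87922976]), 'attitude': array([-0.33831369,  0.8808794 , -0.3107347 ,  0.11418966])}
top {'vfov': 46.71963080678138, 'cx': 316.9227253790198, 'cy': 234.44898778643227, 'eye': array([0.30675403, 0.0297323 , 1.2304176 ]), 'attitude': array([-0.6951873 ,  0.7117582 , -0.07280887,  0.06938118])}
0.1 [ 0.15413957 -0.63081656  0.22579238] [ 7.86608245e-01 -6.17451782e-01 -6.83386665e-04 -5.47324276e-04] 0.0188 [ 0.20730021 -0.38143909 -0.22244213]
```

View pics/scene0.png

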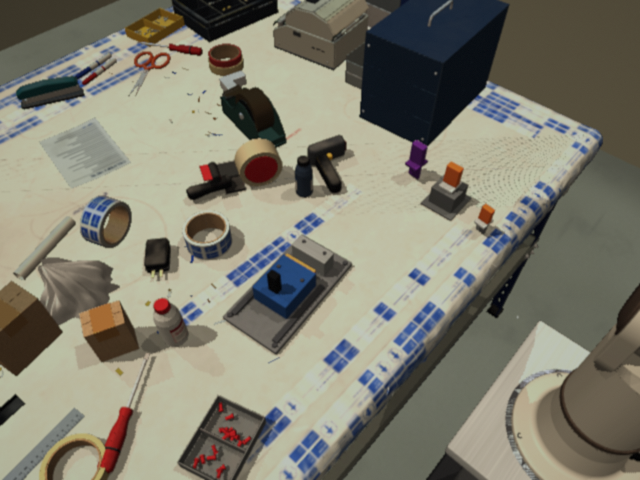

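View pics/top0.png

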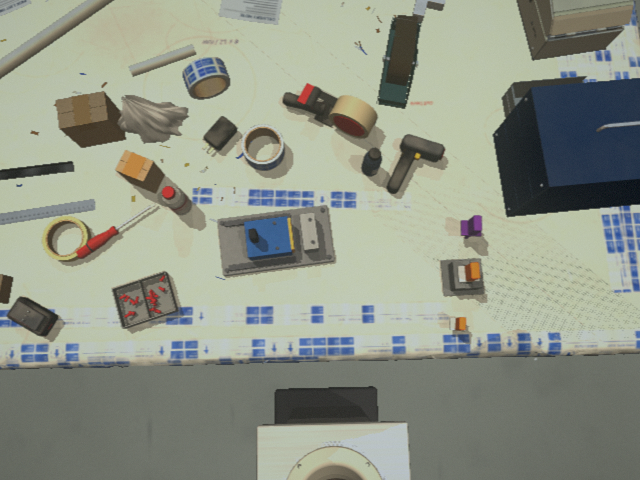

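Candidates (scene / top pixels): purple one (417,158)/(472,227), ruled out by colour; the orange one in the grey holder (453,175)/(470,272); and the small orange one (486,214)/(460,324). The orange one in the holder is the larger of the two orange ones, so it should be the one meant. I'll confirm with enlarged crops.

```bash
cat > h.py <<'E'
import numpy as np, cv2
from scipy.spatial.transform import Rotation as R
from bench import manip, effector, viewer
def cam(n):
    c=viewer.get_calibration(n); f=240/np.tan(np.radians(c["vfov"])/2)
    return c["eye"],R.from_quat(c["attitude"]).as_matrix(),f,c["cx"],c["cy"]
def ray(n,u,v):
    e,A,f,cx,cy=cam(n); d=A@np.array([(u-cx)/f,(v-cy)/f,1]); return e,d/np.linalg.norm(d)
def plane(n,u,v,z):
    e,d=ray(n,u,v); return e+d*(z-e[2])/d[2]
def proj(n,P):
    e,A,f,cx,cy=cam(n); q=A.T@(np.array(P)-e); return np.array([cx+f*q[0]/q[2],cy+f*q[1]/q[2]])
def tri(a,b):
    (e1,d1),(e2,d2)=ray("scene",*a),ray("top",*b)
    s=np.linalg.lstsq(np.c_[d1,-d2],e2-e1,rcond=None)[0]; p,q=e1+s[0]*d1,e2+s[1]*d2
    return (p+q)/2,np.linalg.norm(p-q)
def crop(im,x,y,w,h,k): return cv2.resize(im[y:y+h,x:x+w],None,fx=k,fy=k,interpolation=cv2.INTER_CUBIC)
E
python3 - <<'E'
import cv2,numpy as np
from h import *
s=cv2.imread("pics/scene0.png");t=cv2.imread("pics/top0.png")
cv2.imwrite("pics/c1.png",np.hstack([crop(s,400,130,100,110,4),crop(t,420,210,80,110,4)]))
cv2.imwrite("pics/c2.png",np.vstack([crop(s,215,225,150,60*2+10,4)[:,:600][:300+220],])) 
cv2.imwrite("pics/c3.png",crop(t,212,198,130,86,6))
E
```

```text
(no output)
```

View pics/c1.png

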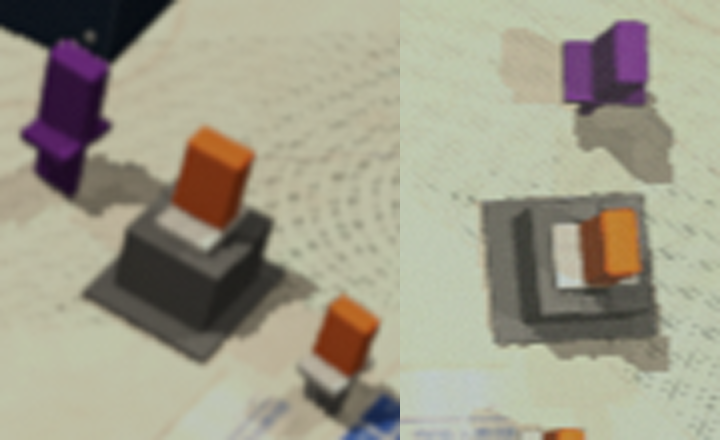

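View pics/c2.png

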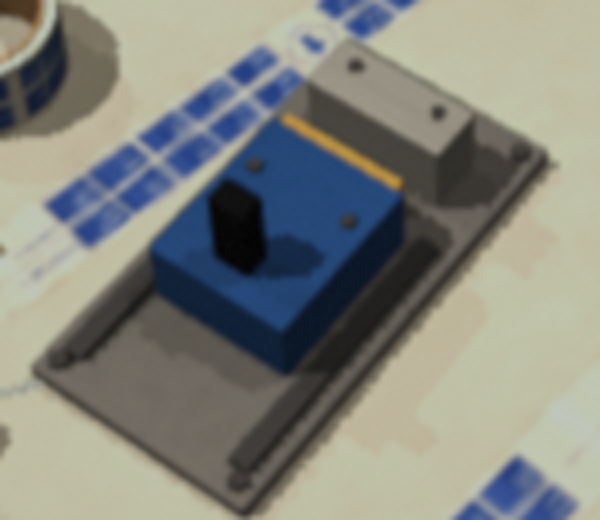

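View pics/c3.png

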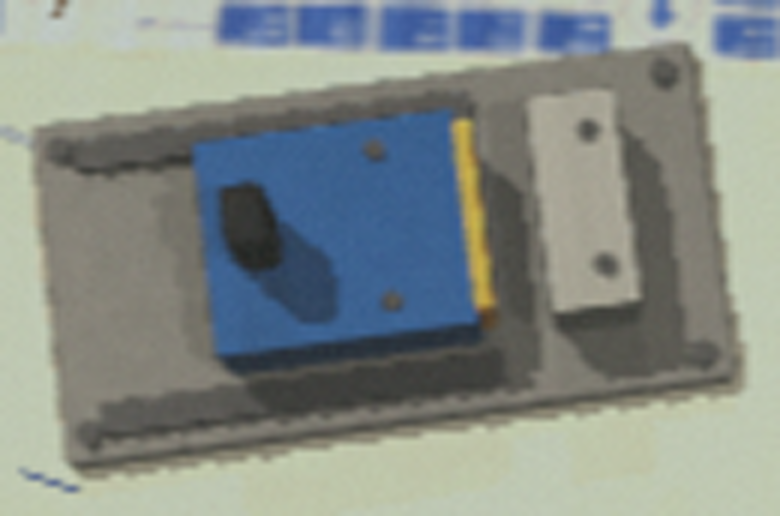

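The crops confirm it: the larger orange gauge stands in the grey holder, with its handle top at about scene (453,165) and top (476,270). The smaller loose orange one is at the lower right. The strip guide's fence edge runs top (300,214) to (303,250), and scene (291,244) to (324,262).

Run:
```python
from h import *
S2=lambda x,y:(x/4+215-.375,y/4+225-.375); T3=lambda x,y:(x/6+212-.4,y/6+198-.4)
S1=lambda x,y:(x/4+400-.375,y/4+130-.375); T1=lambda x,y:((x-400)/4+420-.375,y/4+210-.375)
for n,a,b in [("edge+x",S2(305,75),T3(528,97)),("edge-x",S2(437,150),T3(548,312)),("back+x",S2(350,40),T3(610,90)),("back-x",S2(475,112),T3(640,300)),
 ("handle top A",S1(205,127),T1(635,208)),("B",S1(253,155),T1(640,273)),
 ("base c1",S2(550,155),T3(742,380)),("base c2",S2(245,512),T3(78,465)),("base c3",S2(38,368),T3(36,128))]:
    p,r=tri(a,b); print(n,p.round(4),round(r,4), "top@.058",plane("top",*b,.058).round(4),"scene@.058",plane("scene",*a,.058).round(4))
# masks
for n in("scene","top"):
    im=cv2.imread(f"pics/{n}0.png"); hsv=cv2.cvtColor(im,cv2.COLOR_BGR2HSV)
    m=cv2.inRange(hsv,(5,150,60),(18,255,255)); k,l,st,c=cv2.connectedComponentsWithStats(m)
    for i in range(1,k):
        if st[i,4]>30 and st[i,0]>420: print(n,st[i],c[i], np.percentile(hsv[...,2][l==i],[10,30,50,70,90]))
```

```text
edge+x [0.5941 0.0585 0.0592] 0.0037 top@.058 [0.5927 0.0576 0.058 ] scene@.058 [0.5966 0.0585 0.058 ]
edge-x [0.5135 0.0523 0.0642] 0.0022 top@.058 [0.5137 0.0519 0.058 ] scene@.058 [0.5176 0.0491 0.058 ]
back+x [0.5944 0.028  0.0595] 0.0003 top@.058 [0.5947 0.0279 0.058 ] scene@.058 [0.5954 0.0272 0.058 ]
back-x [0.518  0.0194 0.0585] 0.0019 top@.058 [0.5173 0.0189 0.058 ] scene@.058 [0.5192 0.0194 0.058 ]
handle top A [ 0.4724 -0.3081  0.1035] 0.0005 top@.058 [ 0.4789 -0.3218  0.058 ] scene@.058 [ 0.4934 -0.3561  0.058 ]
B [ 0.4403 -0.3073  0.1037] 0.0034 top@.058 [ 0.444  -0.3216  0.058 ] scene@.058 [ 0.4608 -0.3549  0.058 ]
base c1 [ 0.4972 -0.0181  0.0044] 0.003 top@.058 [ 0.4875 -0.0166  0.058 ] scene@.058 [0.4754 0.0149 0.058 ]
base c2 [0.4713 0.2285 0.0037] 0.0031 top@.058 [0.4627 0.219  0.058 ] scene@.058 [0.4508 0.2467 0.058 ]
base c3 [0.5965 0.2435 0.0086] 0.0015 top@.058 [0.5854 0.2353 0.058 ] scene@.058 [0.5688 0.2585 0.058 ]
scene [443 162  20  25 320] [452.646875 174.003125] [103. 118. 120. 131. 185.]
scene [479 204  15  20 187] [486.03743316 213.47593583] [108.8 122.  124.  140.8 184.4]
top [466 262  14  18 207] [472.56521739 270.70048309] [109.  116.8 187.  190.  192. ]
top [456 317  10  13 113] [460.62831858 323.12389381] [113.  159.6 188.  189.  191. ]
```

```bash
cat >> h.py <<'E'
def edge(im,a,b,half=3,ch=None):
    "refine straight edge near a-b: max gradient on normals, robust fit -> two points"
    g=(im if ch is None else im[...,ch]).astype(np.float32); g=g.mean(2) if g.ndim==3 else g
    a,b=np.array(a,float),np.array(b,float); t=(b-a)/np.linalg.norm(b-a); n=np.array([-t[1],t[0]])
    s=np.arange(-half,half+.01,.1); L=np.linalg.norm(b-a); w=np.linspace(.12*L,.88*L,int(3*L))
    P=a+w[:,None,None]*t+s[None,:,None]*n
    pr=cv2.remap(g,P[...,0].astype(np.float32),P[...,1].astype(np.float32),cv2.INTER_LINEAR)
    d=np.abs(np.gradient(cv2.GaussianBlur(pr,(0,0),4,4),axis=1)); 
    d=d**3; o=(d*s).sum(1)/d.sum(1)
    vx,vy,x0,y0=cv2.fitLine(np.c_[w,o].astype(np.float32),cv2.DIST_HUBER,0,.01,.01).ravel()
    f=lambda q:a+q*t+(y0+(q-x0)*vy/vx)*n
    return f(0),f(L)
E
python3 - <<'E'
from h import *
im={n:cv2.imread(f"pics/{n}0.png") for n in("scene","top")}
S2=lambda x,y:(x/4+215-.375,y/4+225-.375); T3=lambda x,y:(x/6+212-.4,y/6+198-.4)
S1=lambda x,y:(x/4+400-.375,y/4+130-.375); T1=lambda x,y:((x-400)/4+420-.375,y/4+210-.375)
L=[("fence edge","top",T3(548,312),T3(528,97),.058,None),("fence edge","scene",S2(437,150),S2(305,75),.058,None),
("fence back","top",T3(640,300),T3(610,90),.058,None),
("fence back","scene",S2(475,112),S2(350,40),.058,None),
("liner front","top",T3(494,310),T3(470,120),.0565,2),
("block front","top",T3(475,315),T3(452,118),.057,2),
("block front","scene",S2(400,190),S2(283,118),.057,2),
("base end fence","top",T3(742,380),T3(690,45),.012,None),
("base end far","top",T3(78,465),T3(36,128),.012,None),
("base +x","top",T3(36,128),T3(690,45),.012,None),
("handle R","top",T1(640,273),T1(635,208),.109,2),("handle L","top",T1(607,278),T1(605,210),.109,2),
("handle -x","top",T1(607,278),T1(640,273),.109,2),("handle +x","top",T1(605,210),T1(635,208),.109,2),
("handle R","scene",S1(253,155),S1(205,127),.109,2),
("holder foot R","top",T1(656,333),T1(642,195),.0,None),("holder foot L","top",T1(494,342),T1(483,202),.0,None)]
for n,c,a,b,z,ch in L:
    p,q=[plane(c,*v,z) for v in edge(im[c],a,b,2.2,ch)]; d=(q-p)[:2]
    print(n,c,"mid",((p+q)/2)[:2].round(4),"len",np.linalg.norm(d).round(4),"ang",np.degrees(np.arctan2(d[1],d[0])).round(2))
E
```

```text
fence edge top mid [0.5532 0.0545] len 0.0793 ang 5.83
fence edge scene mid [0.5564 0.0559] len 0.0795 ang 6.41
fence back top mid [0.556  0.0231] len 0.0779 ang 6.58
fence back scene mid [0.558  0.0211] len 0.0766 ang 6.27
liner front top mid [0.55   0.0752] len 0.0703 ang 6.81
block front top mid [0.5495 0.0821] len 0.0728 ang 6.39
block front scene mid [0.5504 0.0828] len 0.0713 ang 5.53
base end fence top mid [ 0.5589 -0.012 ] len 0.1291 ang 6.15
base end far top mid [0.5322 0.2379] len 0.1286 ang 7.2
base +x top mid [0.6108 0.1205] len 0.2475 ang -83.82
handle R top mid [ 0.4547 -0.3066] len 0.0333 ang -0.37
handle L top mid [ 0.4533 -0.2889] len 0.0348 ang 0.66
handle -x top mid [ 0.4381 -0.2978] len 0.0171 ang -81.22
handle +x top mid [ 0.4711 -0.2989] len 0.0154 ang -87.66
handle R scene mid [ 0.4556 -0.3046] len 0.0316 ang -7.94
holder foot R top mid [ 0.4561 -0.3458] len 0.0773 ang 2.01
holder foot L top mid [ 0.4535 -0.2532] len 0.0783 ang 1.15
```

```bash
cat >> h.py <<'E'
def ori(deg):
    c,s=np.cos(np.radians(deg)),np.sin(np.radians(deg)); return R.from_matrix(np.array([[c,s,0],[s,-c,0],[0,0,-1.]])).as_quat()
FA=6.3; FE=np.array([.5545,.0548,.058]); GA=1.5; GP=np.array([.4546,-.298,.084])
fx=np.array([np.cos(np.radians(FA)),np.sin(np.radians(FA)),0]); fy=np.array([-fx[1],fx[0],0])
Z=np.array([0,0,1.]); GD=manip.grip_depth
E
python3 - <<'E'
from h import *
S1=lambda x,y:(x/4+400-.375,y/4+130-.375); T1=lambda x,y:((x-400)/4+420-.375,y/4+210-.375)
print("purple top near", tri(S1(105,58),T1(645,82)), "far", tri(S1(65,42),T1(640,22)))
print("purple collar near", tri(S1(70,158),T1(565,103)),plane("top",*T1(565,103),.05),plane("top",*T1(610,105),.05))
for tgt,d in((GP,GA),(FE+.008*fy+.034*Z,FA)):
  for k in(0,180):
    for z in (.12,0):
        q=manip.solve_ik(tgt+(z-GD)*Z,ori(d+k)); print(k,z,None if q is None else np.round(q,2))
E
```

```text
purple top near (array([ 0.54047106, -0.31712374,  0.10512667]), np.float64(0.006043705631371206)) far (array([ 0.5717375 , -0.32071705,  0.09713972]), np.float64(0.0005124559347607875))
purple collar near (array([ 0.53845365, -0.29061135,  0.05099523]), np.float64(0.0005701578745184624)) [ 0.53838513 -0.29099177  0.05      ] [ 0.53671164 -0.3153135   0.05      ]
0 0.12 [ 1.23  0.47 -0.89  1.85  0.42  1.03  0.19]
0 0 [ 1.12  0.63 -0.76  1.93  0.59  0.82  0.07]
180 0.12 [-0.31  0.57  1.14  1.9  -0.59  1.06 -2.05]
180 0 [-0.15  0.69  0.9   1.97 -0.74  0.85 -1.95]
0 0.12 [ 0.64  0.57 -1.07  1.81  0.55  1.11 -0.52]
0 0 [ 0.42  0.63 -0.75  1.89  0.57  0.84 -0.52]
180 0.12 [-1.08  0.76  1.36  1.86 -0.8   1.22 -2.48]
180 0 [ 0.73  0.99 -1.31  1.88  1.06  1.18  2.28]
```

Run:
```python
from h import *
st=lambda n:print(n,round(manip.current_clock(),2),manip.current_tool_pos().round(4),manip.current_force().round(2),round(manip.current_finger_gap(),4))
manip.move_pose(GP+(.10-GD)*Z,ori(GA)); st("hover")
manip.servo_line(GP-GD*Z,vel=.12); st("down")
effector.close(20); st("closed")
manip.servo_line(GP+(.015-GD)*Z,vel=.08); st("up15")
manip.servo_line(GP+(.09-GD)*Z,vel=.15); st("up")
manip.move_pose(FE+.008*fy+(.034+.075-GD)*Z,ori(FA)); st("over gap")
for n in("scene","top"): cv2.imwrite(f"pics/{n}1.png",viewer.get_image(n)[:,:,::-1])
s=cv2.imread("pics/scene1.png");t=cv2.imread("pics/top1.png")
cv2.imwrite("pics/c4.png",np.hstack([crop(s,240,170,110,130,4)[:480],crop(t,250,180,90,130,4)[:480]]))
```

```text
hover 1.76 [ 0.4538 -0.3001  0.1652] [ 0.25  0.57 -0.99] 0.0916
down 2.74 [ 0.4552 -0.2982  0.0658] [-0.71 -0.98  0.25] 0.0916
closed 3.67 [ 0.4547 -0.298   0.0652] [ 1.04 -0.   -0.99] 0.034
up15 4.02 [ 0.4551 -0.2984  0.081 ] [ 0.17 -0.36 -0.86] 0.034
up 4.67 [ 0.4539 -0.298   0.1546] [-0.64  0.29 -1.54] 0.034
over gap 6.07 [0.5537 0.0607 0.1477] [-0.79 -0.4  -0.97] 0.034
```

View pics/c4.png

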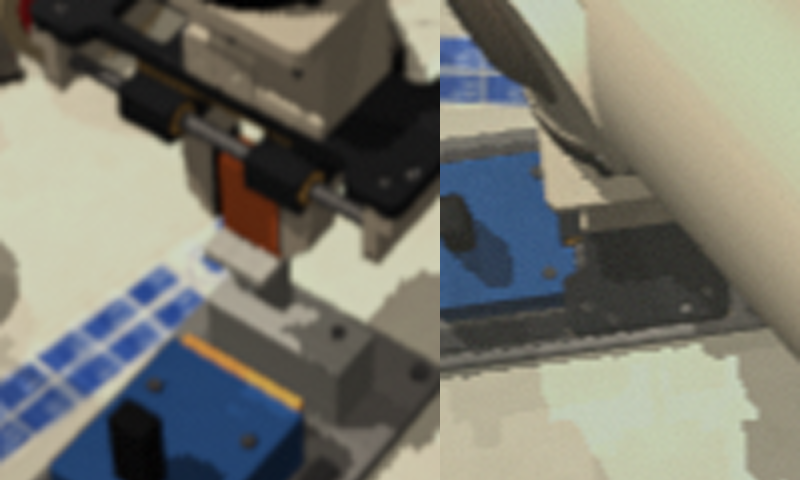

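The gauge is held across x by the jaws, with its blade and collar clear above the gap. The arm hides the gap in the top view.

```bash
cat >> h.py <<'E'
def rd(n=12,dt=.015):
    F=[];P=[]
    for _ in range(n): manip.sleep(dt); F.append(manip.current_force()); P.append(manip.current_tool_pos())
    return np.mean(F,0),np.mean(P,0),np.std(F,0),np.std(P,0)
def loc(p):
    "TCP -> fence frame, grasp point"; d=np.array(p)+GD*Z-FE; return np.array([d@fx,d@fy,d[2]])
def show(n,k=12):
    F,P,sf,sp=rd(k); print(n,"t%.2f"%manip.current_clock(),"loc mm",(loc(P)*1e3).round(2),"F xyz(fence)",np.round([F@fx,F@fy,F[2]],2),"gap",round(manip.current_finger_gap(),4)); return F,P
E
python3 - <<'E'
from h import *
t=manip.current_clock(); F,P,sf,sp=rd(20); print(manip.current_clock()-t,F,sf,P,sp,loc(P))
manip.servo_line(FE+.008*fy+(.034+.036-GD)*Z,vel=.1); show("z+36")
for h in (.025,.012,.004):
    manip.servo_line(FE+.008*fy+(.034+h-GD)*Z,vel=.06); F,P=show(h)
    if np.abs(F).max()>6: break
E
```

```text
0.3333000000000004 [-0.07233888  0.04535694 -0.9410203 ] [0.42727318 0.52256599 0.52655398] [0.55377895 0.06149535 0.14814251] [5.26473606e-05 5.54958740e-04 9.36186744e-05] [1.80177968e-05 6.73404065e-03 1.08942515e-01]
z+36 t7.24 loc mm [ 0.35  8.29 70.31] F xyz(fence) [-0.02  0.11 -1.03] gap 0.0338
0.025 t7.78 loc mm [-0.07  8.06 58.89] F xyz(fence) [ 0.39 -0.34 -0.94] gap 0.0339
0.012 t8.34 loc mm [-0.06  8.11 45.88] F xyz(fence) [-0.    0.11 -1.07] gap 0.0337
0.004 t8.82 loc mm [-0.1   8.05 37.87] F xyz(fence) [ 0.21 -0.02 -1.05] gap 0.0341
```

Run:
```python
from h import *
for h in (.001,0,-.001,-.002,-.003):
    manip.servo_line(FE+.008*fy+(.034+h-GD)*Z,vel=.03); F,P=show(h,8)
    if F[2]>2: break
effector.open_jaws(); show("open")
manip.servo_line(FE+.008*fy+(.034+.075-GD)*Z,vel=.15)
q=FE+.1015*fy+(.024-GD)*Z
print(manip.solve_ik(q+.05*Z,ori(FA)),manip.solve_ik(q,ori(FA)))
manip.move_pose(FE+.16*fy+(.034+.13-GD)*Z,ori(FA))
for n in("scene","top"): cv2.imwrite(f"pics/{n}2.png",viewer.get_image(n)[:,:,::-1])
s=cv2.imread("pics/scene2.png");t=cv2.imread("pics/top2.png")
cv2.imwrite("pics/c5.png",np.hstack([crop(s,230,190,110,130,4)[:480],crop(t,230,190,90,130,4)[:480]]))
```

```text
0.001 t9.21 loc mm [-0.07  8.   34.93] F xyz(fence) [ 0.36 -0.01 -1.23] gap 0.0335
0 t9.59 loc mm [ 0.  8. 34.] F xyz(fence) [ 0.21  0.14 -0.98] gap 0.0338
-0.001 t9.97 loc mm [1.000e-02 8.090e+00 3.389e+01] F xyz(fence) [-2.45 -0.1   7.21] gap 0.0341
open t11.22 loc mm [1.00e-02 7.99e+00 3.30e+01] F xyz(fence) [-0.15  0.11  0.08] gap 0.0918
[ 0.3361491   0.62582433 -0.87960452  1.85015092  0.58860675  0.94911533
 -0.6997927 ] [ 0.29305291  0.69175961 -0.82175736  1.87462975  0.65761572  0.86993686
 -0.75080342]
```

View pics/c5.png

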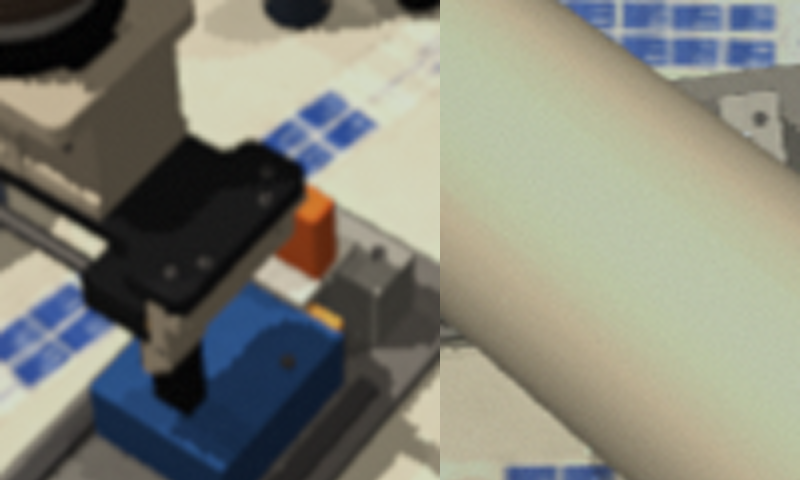

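The gauge stands upright in the gap with its collar on the fence top (contact at z ≈ 34 mm, as expected). Next I grip the lug across x and advance the block.

Run:
```python
from h import *
LY=.1024
manip.move_pose(FE+LY*fy+(.024+.045-GD)*Z,ori(FA)); show("hover lug",6)
manip.servo_line(FE+LY*fy+(.025-GD)*Z,vel=.1); show("at lug")
effector.close(40); show("gripped")
y=LY
for s in (.004,.004,.001,.001,.0005,.0005):
    y-=s; manip.servo_line(FE+y*fy+(.025-GD)*Z,vel=.02); F,P=show("y%.2f"%(y*1e3),8)
    if abs(F@fy)>16: break
```

```text
hover lug t13.28 loc mm [  1.08 103.85  70.51] F xyz(fence) [0.24 0.68 0.69] gap 0.092
at lug t14.07 loc mm [  0.24 102.71  25.22] F xyz(fence) [-0.11 -0.02  0.18] gap 0.0918
gripped t15.36 loc mm [ -0.35 102.41  24.96] F xyz(fence) [-2.18 -0.4   1.83] gap 0.0221
y98.40 t15.84 loc mm [ -0.34 101.76  25.01] F xyz(fence) [-0.66  7.58 -2.27] gap 0.0221
y94.40 t16.32 loc mm [-0.34 98.63 25.02] F xyz(fence) [-0.67  9.15 -2.82] gap 0.0216
y93.40 t16.71 loc mm [-0.34 97.92 25.02] F xyz(fence) [-0.47  9.71 -3.52] gap 0.0219
y92.40 t17.09 loc mm [-0.33 97.   25.02] F xyz(fence) [-0.41 10.04 -3.42] gap 0.0219
y91.90 t17.48 loc mm [-0.35 96.56 25.02] F xyz(fence) [-0.41  9.75 -3.32] gap 0.0221
y91.40 t17.86 loc mm [-0.33 96.09 25.03] F xyz(fence) [-0.46  9.91 -3.64] gap 0.0222
```

Run:
```python
from h import *
y=.0914; F0=9.9
for s in [.003,.001,.001]+[.0007]*14:
    y-=s; manip.servo_line(FE+y*fy+(.025-GD)*Z,vel=.02); F,P=show("y%.2f"%(y*1e3),8)
    if F@fy>F0+1: break
```

```text
y88.40 t18.29 loc mm [-0.34 92.87 25.02] F xyz(fence) [-0.72  9.67 -3.08] gap 0.0218
y87.40 t18.68 loc mm [-0.32 92.03 25.03] F xyz(fence) [-0.67  9.83 -3.22] gap 0.0219
y86.40 t19.06 loc mm [-0.33 91.15 25.02] F xyz(fence) [-0.46 10.39 -3.45] gap 0.0218
y85.70 t19.44 loc mm [-0.33 90.53 25.02] F xyz(fence) [-0.74 10.14 -3.48] gap 0.0218
y85.00 t19.82 loc mm [-0.33 89.86 25.03] F xyz(fence) [-0.59 10.45 -3.57] gap 0.0219
y84.30 t20.21 loc mm [-0.32 89.17 25.03] F xyz(fence) [-0.22 10.73 -3.93] gap 0.0218
y83.60 t20.59 loc mm [-0.34 88.55 25.03] F xyz(fence) [-0.19 10.64 -3.44] gap 0.0217
y82.90 t20.98 loc mm [-0.33 88.07 25.03] F xyz(fence) [-0.34 10.79 -3.9 ] gap 0.0214
y82.20 t21.36 loc mm [-0.33 87.54 25.03] F xyz(fence) [-0.19 11.43 -4.14] gap 0.0217
```

Run:
```python
from h import *
y=.0822
for s in [.0007]*9:
    y-=s; manip.servo_line(FE+y*fy+(.025-GD)*Z,vel=.02); F,P=show("y%.2f"%(y*1e3),10)
    if F@fy>14: break
```

```text
y81.50 t21.77 loc mm [-0.33 87.01 25.04] F xyz(fence) [-0.14 11.81 -4.54] gap 0.0222
y80.80 t22.19 loc mm [-0.32 86.67 25.04] F xyz(fence) [ 0.05 12.38 -4.57] gap 0.0218
y80.10 t22.61 loc mm [-0.32 86.43 25.05] F xyz(fence) [ 0.21 13.48 -5.28] gap 0.0216
y79.40 t23.02 loc mm [-0.32 86.21 25.06] F xyz(fence) [ 0.61 14.23 -5.76] gap 0.0216
```

Run:
```python
from h import *
y=.0787; manip.servo_line(FE+y*fy+(.025-GD)*Z,vel=.02); F,P=show("y%.2f"%(y*1e3),12)
ya=loc(P)[1]
manip.servo_line(FE+(ya-.0005)*fy+(.025-GD)*Z,vel=.02); show("unloaded")
effector.open_jaws(); manip.sleep(.2)
manip.servo_line(FE+ya*fy+(.024+.06-GD)*Z,vel=.15)
G=FE+.003*fy+.034*Z
manip.move_pose(G+(.065-GD)*Z,ori(FA)); 
manip.servo_line(G+(.001-GD)*Z,vel=.1); show("at gauge, open",20)
effector.close(20); show("gripped",15)
for h in (.003,.006,.009,.012):
    manip.servo_line(G+(.001+h-GD)*Z,vel=.015); show("lift%.0f"%(h*1e3),15)
```

```text
y78.70 t23.48 loc mm [-0.32 85.97 25.06] F xyz(fence) [ 0.5  14.95 -6.41] gap 0.0219
unloaded t24.17 loc mm [-0.33 85.87 24.97] F xyz(fence) [-3.97  2.65  2.01] gap 0.0216
at gauge, open t27.66 loc mm [ 0.54  3.02 35.61] F xyz(fence) [ 0.14 -0.13  0.12] gap 0.0915
gripped t28.84 loc mm [2.000e-02 3.020e+00 3.499e+01] F xyz(fence) [ 0.17  0.02 -0.3 ] gap 0.0342
lift3 t29.44 loc mm [-0.75  2.99 37.51] F xyz(fence) [-0.36  0.53 -7.94] gap 0.0339
lift6 t30.04 loc mm [-0.34  3.01 41.19] F xyz(fence) [-2.88  0.27 -3.69] gap 0.0342
lift9 t30.64 loc mm [ 0.28  3.   44.19] F xyz(fence) [-1.52  0.38 -4.61] gap 0.0336
lift12 t31.24 loc mm [ 0.27  3.01 47.24] F xyz(fence) [-0.72  0.3  -4.54] gap 0.0341
```

Run:
```python
from h import *
G=FE+.003*fy+.034*Z
for h in (.010,.0075,.005,.0025):
    manip.servo_line(G+(.001+h-GD)*Z,vel=.012)
    z=[manip.current_force()[2] for _ in range(4)]; print(np.round(z,2)); show("down%.1f"%(h*1e3),12)
for h in (.004,.0055,.007,.0085):
    manip.servo_line(G+(.001+h-GD)*Z,vel=.008)
    z=[manip.current_force()[2] for _ in range(4)]; print(np.round(z,2)); show("up%.1f"%(h*1e3),12)
```

```text
[5.51 5.51 5.51 5.51]
down10.0 t31.76 loc mm [ 0.97  3.02 45.82] F xyz(fence) [-1.1  -0.62  5.62] gap 0.0336
[4.52 4.52 4.52 4.52]
down7.5 t32.32 loc mm [ 1.34  3.01 43.21] F xyz(fence) [ 1.4  -0.52  5.03] gap 0.034
[3.65 3.65 3.65 3.65]
down5.0 t32.88 loc mm [ 0.87  3.01 40.35] F xyz(fence) [ 2.64 -0.45  3.86] gap 0.034
[2.82 2.82 2.82 2.82]
down2.5 t33.43 loc mm [-0.06  3.   37.43] F xyz(fence) [ 2.33 -0.41  3.05] gap 0.0336
[-7.71 -7.71 -7.71 -7.71]
up4.0 t33.97 loc mm [-0.85  2.99 38.27] F xyz(fence) [ 2.63  0.34 -7.67] gap 0.034
[-7.73 -7.73 -7.73 -7.73]
up5.5 t34.50 loc mm [-1.28  3.   40.1 ] F xyz(fence) [-2.18  0.89 -7.18] gap 0.0339
[-6.69 -6.69 -6.69 -6.69]
up7.0 t35.03 loc mm [-0.43  3.   41.98] F xyz(fence) [-3.91  0.36 -6.07] gap 0.034
[-5.78 -5.78 -5.78 -5.78]
up8.5 t35.57 loc mm [ 0.39  2.99 43.71] F xyz(fence) [-1.89  0.67 -5.98] gap 0.0342
```

```bash
cat >> h.py <<'E'
def press(tag=""):
    G=FE+.003*fy+.034*Z
    for h in (.002,.0005,-.0005,-.0015,-.0025):
        manip.servo_line(G+(h-GD)*Z,vel=.02); F,P=show("press%.1f"%(h*1e3),8)
        if F[2]>14: break
    manip.servo_line(G+(.0005-GD)*Z,vel=.02); show("relaxed",6)
    effector.open_jaws(); manip.sleep(.1)
def to_lug(y):
    manip.servo_line(FE+.003*fy+(.034+.065-GD)*Z,vel=.2)
    manip.move_pose(FE+y*fy+(.024+.045-GD)*Z,ori(FA)); manip.servo_line(FE+y*fy+(.025-GD)*Z,vel=.15); manip.sleep(.3)
    effector.close(40)
E
python3 - <<'E'
from h import *
press(); to_lug(.0859); F,P=show("lug",15); y0=loc(P)[1]; y=.0859
for s in [.0015]+[.0005]*6:
    y+=s; manip.servo_line(FE+y*fy+(.025-GD)*Z,vel=.02); F,P=show("y%.2f"%(y*1e3),10)
    if loc(P)[1]-y0>.0003: break
E
```

```text
press2.0 t36.23 loc mm [ 2.66  3.01 37.36] F xyz(fence) [ 2.51 -0.72  4.66] gap 0.0339
press0.5 t36.61 loc mm [ 1.36  3.01 35.04] F xyz(fence) [ 4.95 -0.72  3.47] gap 0.0337
press-0.5 t36.99 loc mm [ 1.32  3.02 34.92] F xyz(fence) [ 2.4  -1.33 13.13] gap 0.0341
press-1.5 t37.38 loc mm [ 1.34  3.03 34.7 ] F xyz(fence) [ 2.000e-02 -1.570e+00  2.006e+01] gap 0.0342
relaxed t37.73 loc mm [ 0.15  3.02 34.77] F xyz(fence) [ 2.52 -1.2   7.65] gap 0.034
lug t41.86 loc mm [-0.35 85.9  24.97] F xyz(fence) [-2.16 -0.24  1.7 ] gap 0.0217
y87.40 t42.27 loc mm [-0.35 86.36 24.94] F xyz(fence) [-3.73 -3.17  4.25] gap 0.0219
```

Run:
```python
from h import *
manip.servo_line(FE+.0863*fy+(.025-GD)*Z,vel=.02); show("unload",15)
effector.open_jaws(); manip.sleep(.2); show("open",8)
manip.servo_line(FE+.0863*fy+(.024+.06-GD)*Z,vel=.2)
G=FE+.003*fy+.034*Z
manip.move_pose(G+(.065-GD)*Z,ori(FA)); manip.servo_line(G+(.001-GD)*Z,vel=.15); manip.sleep(.3)
effector.close(20); show("gripped",10)
for h in (.0015,.003,.006,.009,.012):
    manip.servo_line(G+(.001+h-GD)*Z,vel=.012); print(manip.current_force().round(2)); show("lift%.1f"%(h*1e3),8)
for h in (.0105,.009): 
    manip.servo_line(G+(.001+h-GD)*Z,vel=.012); print(manip.current_force().round(2)); show("dn%.1f"%(h*1e3),8)
for h in (.0105,.012): 
    manip.servo_line(G+(.001+h-GD)*Z,vel=.012); print(manip.current_force().round(2)); show("up%.1f"%(h*1e3),8)
```

```text
unload t42.77 loc mm [-0.34 86.38 24.96] F xyz(fence) [-4.23 -0.9   3.97] gap 0.0217
open t44.30 loc mm [-1.000e-02  8.632e+01  2.500e+01] F xyz(fence) [-0.12 -0.18  0.02] gap 0.0917
gripped t47.15 loc mm [ 0.11  3.02 35.  ] F xyz(fence) [ 0.66  0.11 -1.06] gap 0.0342
[ 0.19  0.44 -5.44]
lift1.5 t47.56 loc mm [-0.38  3.01 36.18] F xyz(fence) [ 0.64  0.27 -5.32] gap 0.0336
[-0.95  0.4  -5.1 ]
lift3.0 t47.97 loc mm [-0.59  3.02 37.84] F xyz(fence) [-0.99  0.83 -5.44] gap 0.0343
[-2.47  0.56 -2.66]
lift6.0 t48.50 loc mm [-0.09  3.01 41.22] F xyz(fence) [-2.1   0.48 -2.46] gap 0.0338
[-1.41  0.41 -3.7 ]
lift9.0 t49.03 loc mm [ 0.24  3.02 44.21] F xyz(fence) [-0.95  0.63 -3.66] gap 0.0338
[-0.99 -0.56 -3.46]
lift12.0 t49.57 loc mm [ 0.11  3.01 47.2 ] F xyz(fence) [-1.12  0.22 -2.92] gap 0.0334
[-0.72 -0.3   2.66]
dn10.5 t49.98 loc mm [ 0.67  3.03 46.05] F xyz(fence) [-0.56  0.14  3.49] gap 0.0338
[0.48 0.41 3.45]
dn9.0 t50.38 loc mm [ 0.76  3.01 44.24] F xyz(fence) [ 1.2  -0.13  3.41] gap 0.034
[ 3.17  1.71 -3.94]
up10.5 t50.79 loc mm [-0.1   3.01 45.13] F xyz(fence) [ 3.4   0.24 -4.69] gap 0.0339
[-0.48  1.09 -5.33]
up12.0 t51.20 loc mm [-0.95  3.   46.61] F xyz(fence) [ 0.32  0.44 -4.9 ] gap 0.034
```

The drag is now about 4.3 N drawing up (5.4 N less the 1.2 N weight) and about 4.6 N going down, so it is on target. Next I press the gauge down, release and retreat.

Run:
```python
from h import *
G=FE+.003*fy+.034*Z
manip.servo_line(G+(.006-GD)*Z,vel=.03)
press(); show("open",6)
manip.servo_line(G+(.08-GD)*Z,vel=.2)
manip.move_pose([.42,-.22,.25],ori(GA))
for n in("scene","top"): cv2.imwrite(f"pics/{n}3.png",viewer.get_image(n)[:,:,::-1])
s=cv2.imread("pics/scene3.png");t=cv2.imread("pics/top3.png")
cv2.imwrite("pics/c6.png",np.hstack([crop(s,150,220,220,130,2),np.zeros((260,10,3),np.uint8),crop(t,150,180,180,130,2)]))
print(manip.current_clock(),manip.current_force())
```

```text
press2.0 t52.07 loc mm [ 0.45  2.99 35.99] F xyz(fence) [ 2.45  0.2  -0.27] gap 0.0338
press0.5 t52.45 loc mm [ 0.4   3.02 34.91] F xyz(fence) [ 1.41 -0.01  5.19] gap 0.0339
press-0.5 t52.83 loc mm [ 0.41  3.02 34.87] F xyz(fence) [-1.78 -0.93 14.42] gap 0.0338
relaxed t53.18 loc mm [ 0.28  3.02 34.91] F xyz(fence) [ 0.64 -0.27  6.99] gap 0.0341
open t54.42 loc mm [-0.    2.98 34.51] F xyz(fence) [-0.08 -0.2  -0.27] gap 0.092
56.3 [-0.69333975  0.3048207   0.38304795]
```

View pics/c6.png

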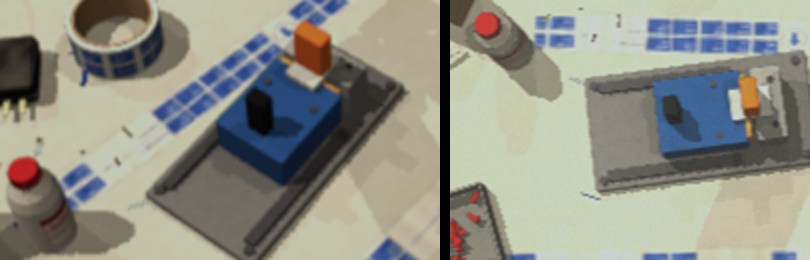

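The gauge stands upright and seated against the fence, with the block closed up to it. The flux bottle is still where it was, and the robot is clear.

Run:
```python
from bench import manip
manip.hand_in(); print(manip.current_clock())
```

```text
the job is handed in; nothing more can be done
the job is handed in; nothing more can be done
```

I finished the job and handed it in at about 56 s of the 72 s allowed. The orange-handled gauge stands fully down in the gap, nipped at an estimated drag of 4.4 N.

- **Placing and first nip:** I took the larger orange gauge from its holder, lowered it into the gap and let go. I then pushed the block up by its lug to a nip of about 4.7 N. Drawing the gauge up 12 mm showed about 6.6 N of drag, which was too much.
- **Adjustment:** I pressed the gauge down, eased the block back about 0.45 mm and drew the gauge up 12 mm again. The drag was about 4.3 N going up and 4.6 N going down, after allowing for the gauge's weight.
- **Final seating:** I pressed the gauge down until the collar stopped on the fence. It stopped at the same height as at the first placing, with about 14 N on it. The hand then let go and moved clear.

**Last checks:** the final pictures show the gauge upright, the block closed up to it, the flux bottle in place and the robot clear.

**Weak points:**
- Some force readings taken after the arm had stopped were lower than the figures above, about 1.3 to 2.6 N of drag. I took these as the gauge sticking with the arm at rest, and judged the drag from readings while it slid or reversed. I couldn't sample the force during a move.
- The second pressing-down before the block was eased reached about 20 N.
- I did not look at the dark blue bottle again; the arm's path stayed well away from it.

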